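Close the sectioning vise with its folding crank handle

TASK

Close the specimen vise that has the red ball knob: swing its folded crank handle up until it latches upright (folded, it locks the wheel), then crank the wheel clockwise, seen from above, until the sliding jaw is closed up against the specimen. Leave the handle standing upright and let go of it; leave the handle of the vise with the blue knob folded.

Things in the scene. Friction and masses are not known exactly. Their poses are not given: they have to be found in the camera images.
- red_vise: Grey specimen vise with a red ball knob, fixed; base 265 x 100 mm. A twin with a blue knob stands beyond the microscope, on either side. Origin: on the worktop under the axis of the level handwheel (96 mm across, rim top 48 mm up, hub top 51). z up, x from wheel to jaws (x 90 to 170 mm, 48 high). A fork (x -63 to -82, y -16 to 16 mm, 68 high) holds the folded handle's tail, locking the wheel.
- red_vise_handle (a joint): Fold angle, rad: 0 folded (starts 0 to 0.2), 1.31 upright at its stop. Hinge line along vise y at x -56, y 0, z 62 mm. Ball (28 mm, spins on its 9 mm rod) centre 70 mm from the hinge: at 0 over the hub at x 12, z 80 mm (rod rising 15 degrees toward +x), at 1.31 straight up (z 132). Wheel unlocks past 1.05. A sprung latch resists (3 N at the ball) from 0.75 to 1.15, then holds it up with 3 N.
- red_vise_wheel (a joint): Handwheel angle, rad: 0 at the start (locked while the handle is folded), growing clockwise seen from above to the stop at 2.094, where the jaw meets the specimen. The jaw moves 12 mm over that turn, in proportion. Hinge and upright handle go round with it at 56 mm radius. Takes about 5 N at the knob; stays where left.
- blue_vise_handle (a joint): Fold angle of the handle of the twin vise with the blue ball knob, rad: 0 to 0.2 (folded) at the start; to be left folded. Between the two vises stands a stereo microscope about 0.4 m high, with a bent light guide on either side: go round in front of it, near the robot and high.

How it is judged (in metres and radians):
On the way:
1. the red-knobbed handle stands latched upright, the wheel not yet turned (value of joint red_vise_handle above 1.18 rad and value of joint red_vise_wheel below 0.25 rad), for 0.1 s.
At the end, for the whole second after the job is handed in: The red vise's jaw is closed to within 2 mm of the specimen (wheel turned at least 1.75 of its 2.094 rad) and at rest, its handle upright within 10 degrees (joint above 1.13 rad), and the blue-knobbed handle still folded (below 0.4 rad) (value of joint red_vise_wheel above 1.75 rad and value of joint red_vise_handle above 1.13 rad and velocity of joint red_vise_wheel below 0.05 rad/s and value of joint blue_vise_handle below 0.4 rad); the robot touches nothing.
It fails at once if the blue-knobbed handle is swung out (value of joint blue_vise_handle above 0.6 rad).
It also fails if it takes over 48 s, if anything falls off the work surface, if the arm or the gripper's body presses on something with over 40 N, if the wrist force passes 120 N, or if a joint passes its speed limit or range.

ROBOT

A 6-joint arm with a two-finger parallel gripper is mounted at the origin on a cart in front of the work surface, level with it; the furniture and walls round the work are solid. World frame = base frame: x ahead of the robot, y to its left, z up, the work surface at z = 0. Lengths are in m, angles in degrees, forces in N, time in s.
With the tool pointing down it reaches from about 0.4 to 0.925 m from the base axis. Payload 3.4 kg.
Tool frame: the origin (TCP) lies on the centre line of the jaws, within the pads' length; the fingertips stand 8 mm ahead of it and the grasp point (between the pads) lies 11 mm behind it; z points along the fingers, y is the line along which they close (so a half turn about z gives the same grasp; the last joint's range is limited). The gripper opens to 85 mm and grips with 20 to 120 N. Pads are 22 mm wide; open, the fingers measure 114 mm over their backs; the gripper's body (76 mm by 85 mm) begins 54 mm behind the grasp point. The pads swing forward as they close: fully open they stand 13 mm farther back than shut.
Start: joints at [59.96, 17.578, 86.31, -0, 76.112, -4.211], TCP at [0.251, 0.518, 0.214] pointing down, gripper open.
Joint ranges: [-179.03, 179.03], [-60, 130.46], [8.19, 133.38], [-81.62, 261.62], [5.75, 156.47], [-153.77, 153.77]. Speed limits (degrees/s): [147.25, 147.25, 180, 180, 180, 180].

INTERFACE

Orientations are given as a 3x3 rotation matrix whose columns are the frame's x, y, z axes.
In Python, from workcell import arm gives the robot as it stands.
- The arm moves only by the tool drive_tool, never from a script. Its argument "moves" is one flat list of numbers, 4 for each row, row after row: the shift along the tool's x, y, z in m, then the turn about the tool's z in rad. A call has 1 to 5 rows; each row is the pose to reach, as a shift and turn from the pose commanded when the call began, along the tool's axes at that moment; what a row does not reach only later rows make up. A row lasts 1/8 s, in which the tool goes at most 62.5 mm and 10.7 degrees, less where a joint would pass 70% of its speed; a pose out of reach is approached as far as the arm can. A call with a gripper value outside its range is refused whole. "jaw" is the opening, from 0 (shut) to 1 (fully open), set as the call begins (left out, the last holds). The fingers move at their own pace and stop on an object; "newtons" is the grip in N (left out, the last holds). Time passes only in rows, so rows that repeat a pose let the fingers close. It gives the time, the measured TCP pose, the force, the opening and the grip force at its end, in the units of the state.
- arm.read_state(): the state, without advancing time (a new reading comes with each control period).
- arm.snapshot(name): name is "scene" or "side" or "wrist"; returns the picture (400x640x3 uint8, red, green, blue); there is no depth.
- arm.camera_info(name): a dict with "K" (3x3 intrinsics, pixels), "R" (3x3) and "t" (3): a world point X has camera coordinates R X + t; the wrist camera has in their place "T_tool_cam" (4x4, takes a point from camera to tool coordinates, whose origin is the TCP and whose axes are the flange's). Camera axes: x right, y down, z forward; pixel columns grow to the right and rows downward; lengths in m; the calibration is good to about 2 mm. A picture is of the moment at which its call begins: read the wrist's pose just before it. camera_info takes no time and is no camera call.
- arm.close_job(): hands the job in; it is judged then, once.
The state is a dict: "time": time; "q": joint angles; "joint_vel": joint speeds; "joint_efforts": joint torques, N m; "ee_pos": TCP position; "tcp_rot": TCP orientation; "force": force on the tool from outside, world axes, zero at the start; "ft_torque": the same for the moment, N m; "grip_width": opening from 0.0 (shut) to 1.0 (fully open); "finger_force": force on a finger pad.
Only numpy, scipy, OpenCV 4.12 (cv2) and the standard library are available. Lean on these libraries where they do the work, as an engineer would, in place of code of your own. Each camera call takes 0.05 s, during which the arm holds its last target. There are 200 camera calls.

## Working session

There is one attempt and no reset: what is moved stays moved. The work goes in short steps, Python scripts to look and compute and a tool call to move; the robot and the scene stay as the last step left them, time stands still between calls to the robot, and variables do not carry over. Pictures are saved under pics/ and viewed, at most 10 in all, crops included, and the job is handed in when it is done.

Besides the shell and the picture viewer there is one more tool, called in YAML: its name, and indented under it one key for each argument. drive_tool: Moves the arm, as the interface text tells. Its arguments: {"type":"object","properties":{"moves":{"type":"array"},"jaw":{"type":"number"},"newtons":{"type":"number"}},"required":["moves"]}

```bash
mkdir -p pics; ls
python3 - <<'E'
from workcell import arm
import cv2,numpy as np
s=arm.read_state();print(s['time'],s['ee_pos'],np.round(s['tcp_rot'],3).tolist(),s['grip_width'])
a=arm.snapshot('scene');b=arm.snapshot('side')
for n,i in(('scene',a),('side',b)):
    cv2.imwrite(f'pics/{n}0.png',i[...,::-1]);c=arm.camera_info(n)
    print(n,np.round(c['K'],1).tolist(),'pos',np.round(-c['R'].T@c['t'],3),np.round(c['R'],2).tolist())
cv2.imwrite('pics/both.png',cv2.resize(np.vstack([a,b])[...,::-1],(480,600)))
print(arm.camera_info('wrist'))
E
```

```text
pics
0.0 [0.25015964 0.51692411 0.21349334] [[-0.9, 0.436, -0.001], [0.436, 0.9, -0.002], [0.0, -0.002, -1.0]] 0.9984070455957749
scene [[444.3, 0.0, 321.0], [0.0, 444.3, 203.4], [0.0, 0.0, 1.0]] pos [-0.624 -0.616  0.582] [[0.47, -0.88, 0.0], [-0.33, -0.18, -0.93], [0.82, 0.44, -0.37]]
side [[406.8, 0.0, 320.9], [0.0, 406.8, 203.3], [0.0, 0.0, 1.0]] pos [ 0.078 -0.621  1.096] [[0.85, -0.53, 0.01], [-0.44, -0.71, -0.56], [0.3, 0.46, -0.83]]
{'K': array([[347.56055016,   0.        , 325.52640028],
       [  0.        , 347.56055016, 197.66547056],
       [  0.        ,   0.        ,   1.        ]]), 'T_tool_cam': array([[-5.90999135e-04, -9.65097905e-01, -2.61888688e-01,
         6.66290997e-02],
       [ 9.99999734e-01, -4.58674772e-04, -5.66396808e-04,
        -4.38367002e-04],
       [ 4.26506638e-04, -2.61888953e-01,  9.65097920e-01,
        -1.59387115e-01],
       [ 0.00000000e+00,  0.00000000e+00,  0.00000000e+00,
         1.00000000e+00]])}
```

View pics/scene0.png

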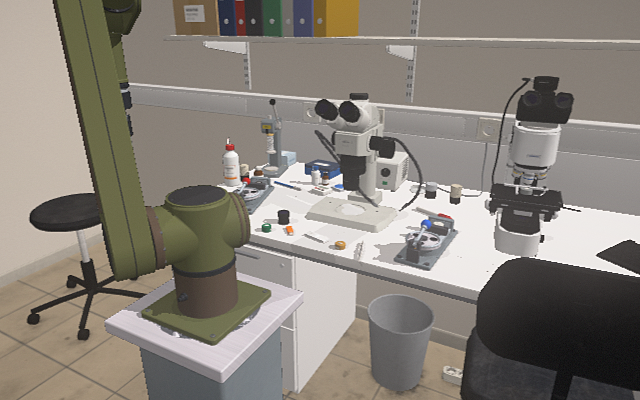

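View pics/side0.png

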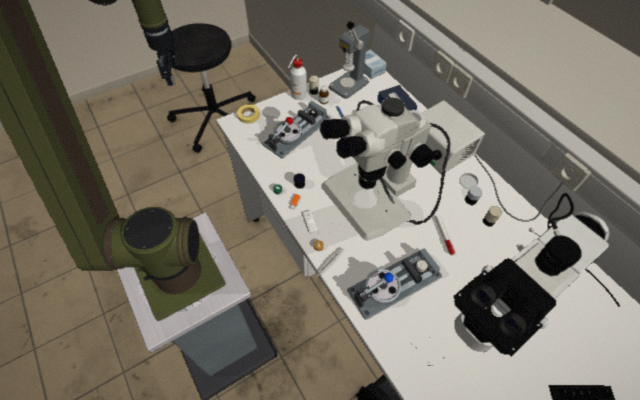

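Scene: the red vise is at about (255,188), on the left of the bench, and the blue one is at (428,240). Side: the red knob is at (289,121) and the blue knob at (388,277). Next I'll take the wrist view and triangulate the knob.

```bash
cat > h.py <<'E'
from workcell import arm
import cv2,numpy as np
def cam(n,s=None):
    c=arm.camera_info(n)
    if n!='wrist': return c['K'],c['R'],c['t']
    s=s or arm.read_state();T=np.eye(4);T[:3,:3]=s['tcp_rot'];T[:3,3]=s['ee_pos']
    M=np.linalg.inv(T@c['T_tool_cam']);return c['K'],M[:3,:3],M[:3,3]
def ray(C,uv):
    K,R,t=C;d=R.T@np.linalg.inv(K)@[*uv,1];return -R.T@t,d/np.linalg.norm(d)
def onz(C,uv,z):
    o,d=ray(C,uv);return o+d*(z-o[2])/d[2]
def tri(L):
    A=0;b=0
    for C,uv in L:
        o,d=ray(C,uv);P=np.eye(3)-np.outer(d,d);A=A+P;b=b+P@o
    return np.linalg.solve(A,b)
def red(img,lo=60):
    h=cv2.cvtColor(img,cv2.COLOR_RGB2HSV);m=((h[...,0]<8)|(h[...,0]>172))&(h[...,1]>170)&(h[...,2]>lo)
    n,l,st,ce=cv2.connectedComponentsWithStats(m.astype(np.uint8))
    return [(st[i].tolist(),np.round(ce[i],1).tolist()) for i in range(1,n) if st[i,4]>8]
def proj(C,X):
    K,R,t=C;p=K@(R@np.array(X)+t);return np.round(p[:2]/p[2],1)
E
python3 - <<'E'
from h import *
for n in('scene','side'):print(n,red(cv2.imread(f'pics/{n}0.png')[...,::-1]))
C=cam('wrist');w=arm.snapshot('wrist');cv2.imwrite('pics/w0.png',w[...,::-1]);print(red(w))
b=cv2.imread('pics/side0.png')[90:170,240:350];cv2.imwrite('pics/sc.png',cv2.resize(b,None,fx=7,fy=7,interpolation=cv2.INTER_CUBIC))
E
```

```text
scene [([236, 1, 8, 14, 33], [238.2, 4.8]), ([237, 18, 2, 13, 17], [237.2, 23.3]), ([226, 145, 8, 5, 27], [229.9, 147.1]), ([243, 178, 7, 6, 23], [246.6, 179.7])]
side [([294, 59, 8, 8, 50], [297.4, 62.8]), ([286, 118, 7, 6, 29], [289.2, 120.2]), ([446, 241, 8, 13, 50], [449.6, 246.9])]
[]
```

View pics/w0.png

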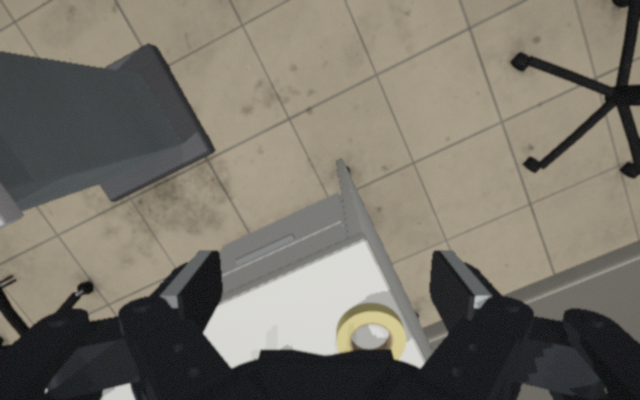

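View pics/sc.png

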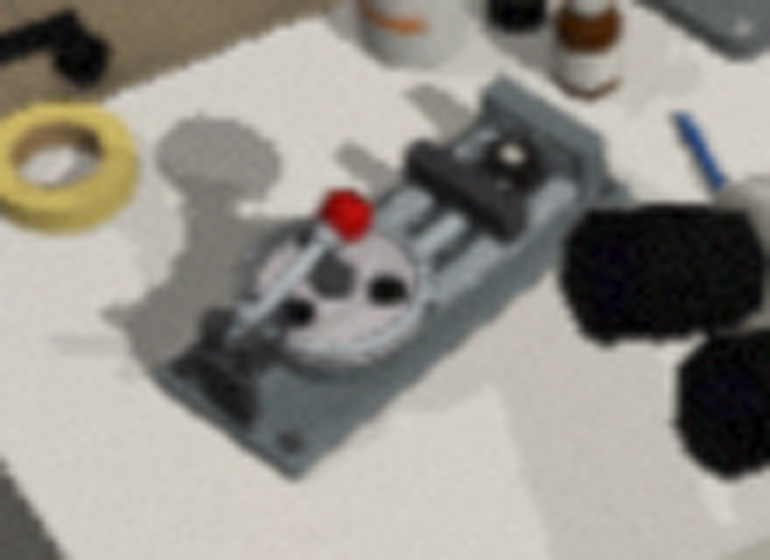

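The wrist camera sees only the tape roll at (370,335) and the bench edge. The side crop shows the vise clearly: fork end at crop (225,375), wheel centre near (340,290), knob (347,215), jaws towards the upper right.

Run:
```python
from h import *
S=cam('side');Q=cam('scene')
f=lambda x,y:((x+.5)/7-.5+240,(y+.5)/7-.5+90)
k=tri([(S,(289.2,120.2)),(Q,(246.6,179.7))]);print('knob',k,proj(S,k),proj(Q,k))
print('wheel c',onz(S,f(338,287),.048))
for p in((160,370),(295,475),(625,195),(495,85)):print(p,onz(S,f(*p),.012))
a=onz(S,f(293,470),.01);b=onz(S,f(600,215),.01);d=b-a;print('yaw',np.degrees(np.arctan2(d[1],d[0])),np.linalg.norm(d))
a=onz(S,f(160,370),.012);b=onz(S,f(295,475),.012);d=b-a;print('yaw end',np.degrees(np.arctan2(d[1],d[0]))+90,np.linalg.norm(d))
print('hinge',onz(S,f(228,335),.064))
```

```text
knob [0.53743033 0.29188485 0.08769367] [289. 120.] [246.9 179.9]
wheel c [0.52655014 0.28481331 0.048     ]
(160, 370) [0.43661794 0.31286116 0.012     ]
(295, 475) [0.46126002 0.21658374 0.012     ]
(625, 195) [0.70543028 0.29464411 0.012     ]
(495, 85) [0.69016566 0.40289368 0.012     ]
yaw 17.147504594897107 0.2349521453187173
yaw end 14.356582433625192 0.09938095510473188
hinge [0.45821011 0.27106535 0.064     ]
```

Run:
```python
from h import *
S=cam('side');Q=cam('scene')
for a,b in (((335,128),(326,110)),((350,146),(352,113)),((298,62),(229.9,147))):
    k=tri([(S,a),(Q,b)]);print(k,proj(S,k),proj(Q,k))
```

```text
[ 0.49696128 -0.03630494  0.36010962] [334.5 127.5] [326.5 110.3]
[ 0.49491539 -0.11212569  0.36124237] [351.1 147.2] [350.7 112.3]
[0.68424508 0.47785149 0.1469105 ] [297.9  61.9] [230.  147.1]
```

drive_tool:
  moves: [-0.05,-0.02,0,-0.18,-0.1,-0.04,0,-0.36,-0.15,-0.06,0,-0.54,-0.2,-0.08,0,-0.73,-0.2,-0.08,0,-0.73]
  jaw: 1.0

```text
time: 0.78
ee_pos: [0.3976, 0.3558, 0.2141]
tcp_rot: [[-0.962, -0.272, 0.0], [-0.272, 0.962, -0.001], [0.0, -0.001, -1.0]]
force: [-0.0, -0.5, -0.0]
grip_width: 1.0
finger_force: 0.0
```

drive_tool:
  moves: [-0.025,-0.05,0,0,-0.052,-0.1,0,0,-0.052,-0.1,0,0]

```text
time: 1.15
ee_pos: [0.4753, 0.275, 0.2141]
tcp_rot: [[-0.963, -0.27, 0.001], [-0.27, 0.963, -0.0], [-0.0, -0.001, -1.0]]
force: [-0.1, 0.1, -0.3]
grip_width: 0.997
finger_force: 0.0
```

Run:
```python
from h import *
C=cam('wrist');w=arm.snapshot('wrist');cv2.imwrite('pics/w1.png',w[...,::-1]);print(arm.read_state()['ee_pos'],red(w))
```

```text
[0.47362511 0.27622898 0.21405723] [([317, 245, 27, 25, 542], [329.9, 256.5])]
```

View pics/w1.png

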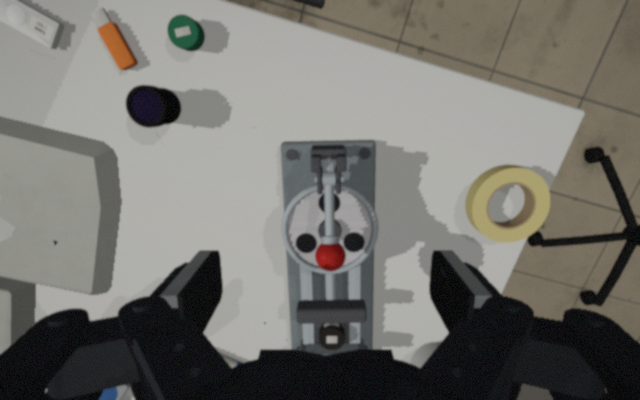

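The wrist view is straight over the vise: wheel centre about (330.5,229), knob (329.9,256.5), fork (329,152), jaw bar (332,311).

Run:
```python
from h import *
C=cam('wrist');s=arm.read_state();R=np.array(s['tcp_rot']);p=np.array(s['ee_pos'])
wc=onz(C,(330.5,229),.048);f=onz(C,(329,151),.068);j=onz(C,(332,302),.048)
for a,b in((283,143),(376,141)):print('corner',onz(C,(a,b),.012))
d=j-f;yaw=np.arctan2(d[1],d[0]);ux=np.array([np.cos(yaw),np.sin(yaw),0]);print('wheel',wc,'fork',f,'jaw',j,'yaw',np.degrees(yaw))
print('fork/jaw along x',ux@(f-wc),ux@(j-wc), 'toolx yaw',np.degrees(np.arctan2(-R[1,0],-R[0,0])))
S=cam('side')
for z in(.08,.085,.088,.09,.095):
    k=onz(C,(329.9,256.5),z);e=k-wc;print(z,k.round(4),'vise x',(ux@e).round(4),'y',(-ux[1]*e[0]+ux[0]*e[1]).round(4),'r',np.hypot(ux@e+.056,z-.062).round(4))
k=tri([(S,(289.2,120.2)),(C,(329.9,256.5))]);print(k)
```

```text
corner [0.45905961 0.22630822 0.012     ]
corner [0.43101823 0.31817785 0.012     ]
wheel [0.52380614 0.29538798 0.048     ] fork [0.44719653 0.2718298  0.068     ] jaw [0.60201914 0.3194042  0.048     ] yaw 17.081317552670814
fork/jaw along x -0.08014997863695852 0.08181719367196087 toolx yaw 15.781103546980843
0.08 [0.5384 0.2986 0.08  ] vise x 0.0149 y -0.0013 r 0.0732
0.085 [0.5362 0.2979 0.085 ] vise x 0.0126 y -0.0013 r 0.0724
0.088 [0.5349 0.2975 0.088 ] vise x 0.0112 y -0.0013 r 0.0721
0.09 [0.5341 0.2972 0.09  ] vise x 0.0103 y -0.0013 r 0.072
0.095 [0.5319 0.2965 0.095 ] vise x 0.008 y -0.0013 r 0.072
[0.54063685 0.29887209 0.07804539]
```

drive_tool:
  moves: [-0.033,0.002,0.02,0,-0.065,0.004,0.06,0,-0.065,0.004,0.1,0,-0.065,0.004,0.14,0,-0.065,0.004,0.14,0]

```text
time: 1.82
ee_pos: [0.5301, 0.2987, 0.071]
tcp_rot: [[-0.961, -0.277, -0.008], [-0.277, 0.961, -0.003], [0.009, -0.001, -1.0]]
force: [-0.8, 0.2, -0.1]
grip_width: 1.001
finger_force: 0.0
```

drive_tool:
  moves: [0,0,0,0,0,0,0,0,0,0,0,0,0,0,0,0,0,0,0,0]
  jaw: 0.0
  newtons: 20

```text
time: 2.45
ee_pos: [0.5356, 0.2983, 0.0761]
tcp_rot: [[-0.961, -0.275, 0.002], [-0.275, 0.961, 0.0], [-0.002, -0.0, -1.0]]
force: [-1.7, -0.5, 7.5]
grip_width: -0.001
finger_force: 3.7
```

Run:
```python
from h import *
s=arm.read_state();print({k:np.round(s[k],4).tolist() for k in('time','ee_pos','force','grip_width','finger_force')})
w=arm.snapshot('wrist');v=arm.snapshot('side');print(red(w))
v=cv2.resize(v[80:180,220:360],(560,400));cv2.imwrite('pics/g1.png',np.vstack([cv2.resize(w[150:],(560,200)),v])[...,::-1])
```

```text
{'time': 2.45, 'ee_pos': [0.5356, 0.2983, 0.0761], 'force': [-1.7202, -0.5488, 7.4688], 'grip_width': -0.0006, 'finger_force': 3.6574}
[([294, 231, 48, 21, 374], [310.4, 238.8]), ([343, 238, 4, 11, 25], [344.4, 243.6])]
```

View pics/g1.png

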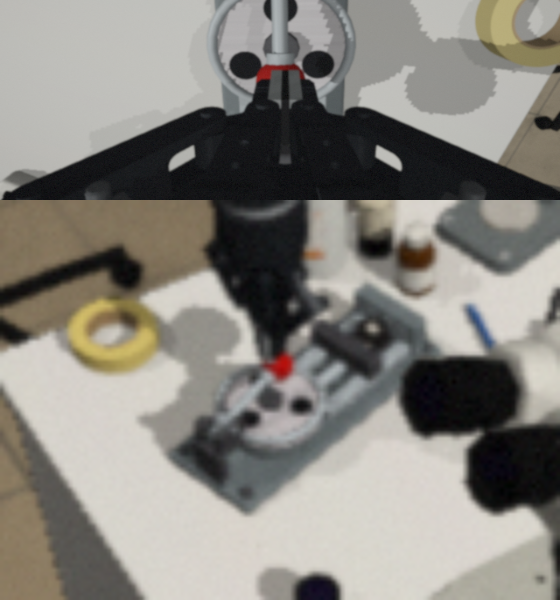

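The fingers shut completely with the ball just under or beyond them, at side (290.7,121). The handle is still folded. I'll check where the tips really are compared with the ball.

Run:
```python
from h import *
s=arm.read_state();R=np.array(s['tcp_rot']);p=np.array(s['ee_pos'])
C=cam('wrist');S=cam('side');Q=cam('scene')
for o in((0,0,.008),(.011,0,.008),(-.011,0,.008),(0,0,0)):
    X=p+R@np.array(o);print(o,X.round(4),'wrist',proj(C,X),'side',proj(S,X),'scene',proj(Q,X))
v=arm.snapshot('side');q=arm.snapshot('scene');print(red(v),red(q))
w=arm.snapshot('wrist')
a=cv2.resize(w[180:300,250:410],(800,600),interpolation=cv2.INTER_CUBIC);cv2.imwrite('pics/g2.png',a[...,::-1])
```

```text
(0, 0, 0.008) [0.5356 0.2985 0.0682] wrist [325.6 237.8] side [287.9 123.1] scene [245.4 185.1]
(0.011, 0, 0.008) [0.525  0.2954 0.0681] wrist [325.6 217.5] side [285.7 124.8] scene [244.2 186.1]
(-0.011, 0, 0.008) [0.5462 0.3015 0.0682] wrist [325.6 257.4] side [290.1 121.4] scene [246.5 184. ]
(0, 0, 0) [0.5356 0.2985 0.0762] wrist [325.6 243.8] side [287.7 121.4] scene [245.2 182.9]
[([295, 59, 7, 8, 39], [298.2, 62.8]), ([287, 118, 6, 6, 23], [290.0, 120.8]), ([446, 241, 8, 13, 49], [449.7, 247.0])] [([235, 1, 9, 20, 98], [239.4, 8.9]), ([226, 145, 5, 5, 16], [227.7, 146.7]), ([243, 179, 7, 6, 19], [246.8, 181.0])]
```

View pics/g2.png

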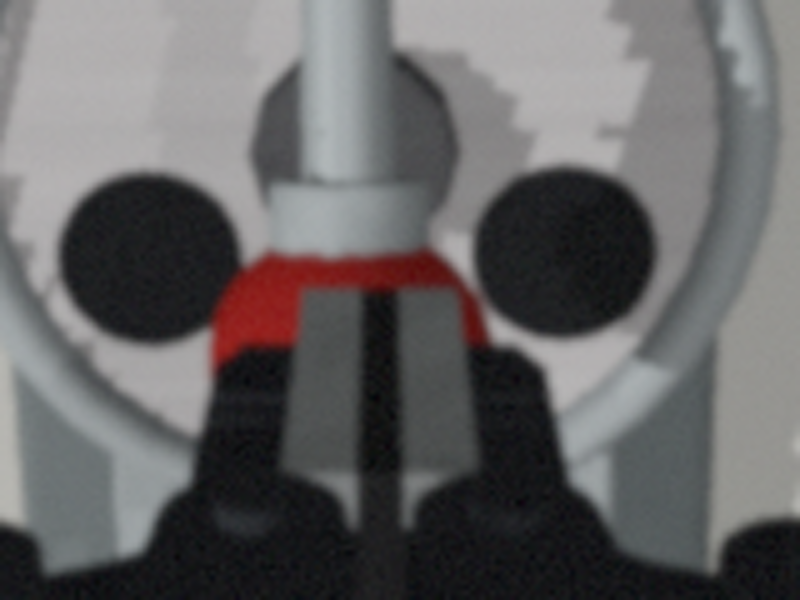

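The pad tips appear at row 238, which puts them about 19 mm behind the reported TCP point. They shut on top of the ball and pushed the handle fully down. I'll open, shift slightly and go about 28 mm lower.

drive_tool:
  moves: [0,0,-0.02,0,0,0,-0.02,0,-0.004,-0.002,-0.02,0,-0.004,-0.002,-0.02,0,-0.004,-0.002,-0.02,0]
  jaw: 1.0

```text
time: 3.32
ee_pos: [0.5387, 0.2973, 0.0937]
tcp_rot: [[-0.961, -0.275, -0.001], [-0.275, 0.961, -0.001], [0.001, -0.0, -1.0]]
force: [0.3, 0.5, 0.0]
grip_width: 1.002
finger_force: 0.0
```

drive_tool:
  moves: [0,0,0.015,0,0,0,0.03,0,0,0,0.04,0,0,0,0.047,0,0,0,0.047,0]

```text
time: 3.95
ee_pos: [0.5385, 0.2973, 0.0465]
tcp_rot: [[-0.961, -0.276, -0.001], [-0.276, 0.961, -0.001], [0.002, -0.0, -1.0]]
force: [-0.5, -0.3, 0.7]
grip_width: 1.002
finger_force: 0.0
```

drive_tool:
  moves: [0,0,0,0,0,0,0,0,0,0,0,0,0,0,0,0,0,0,0,0]
  jaw: 0.0
  newtons: 20

```text
time: 4.58
ee_pos: [0.5396, 0.2971, 0.0478]
tcp_rot: [[-0.961, -0.276, 0.001], [-0.276, 0.961, -0.0], [-0.001, -0.001, -1.0]]
force: [1.8, -3.7, 2.8]
grip_width: 0.307
finger_force: 19.6
```

drive_tool:
  moves: [0.003,0,-0.008,0,0.007,0,-0.017,0,0.012,0,-0.025,0,0.019,0,-0.032,0,0.019,0,-0.032,0]

```text
time: 5.2
ee_pos: [0.52, 0.2916, 0.0804]
tcp_rot: [[-0.961, -0.276, 0.0], [-0.276, 0.961, -0.001], [-0.0, -0.001, -1.0]]
force: [2.0, -4.6, -0.2]
grip_width: 0.31
finger_force: 19.9
```

Run:
```python
from h import *
print(arm.read_state()['force'],red(arm.snapshot('side')),red(arm.snapshot('wrist')))
```

```text
[ 1.98762496 -4.64374192 -0.1775184 ] [([294, 59, 8, 8, 50], [297.4, 62.8]), ([281, 114, 4, 6, 17], [282.8, 116.4]), ([446, 241, 8, 13, 52], [449.7, 246.9])] [([292, 246, 67, 66, 3510], [324.2, 277.9])]
```

drive_tool:
  moves: [0.0075,0,-0.006,0,0.0155,0,-0.0115,0,0.0245,0,-0.0155,0,0.034,0,-0.018,0,0.034,0,-0.018,0]

```text
time: 5.92
ee_pos: [0.4878, 0.282, 0.0987]
tcp_rot: [[-0.961, -0.276, 0.001], [-0.276, 0.961, -0.001], [-0.001, -0.001, -1.0]]
force: [2.4, -5.9, 1.7]
grip_width: 0.309
finger_force: 20.5
```

drive_tool:
  moves: [0.005,0,-0.001,0,0.01,0,-0.0015,0,0.0145,0,-0.0015,0,0.0145,0,-0.0015,0,0.0145,0,-0.0015,0]

```text
time: 6.55
ee_pos: [0.4739, 0.2787, 0.1]
tcp_rot: [[-0.961, -0.276, 0.001], [-0.276, 0.961, -0.0], [-0.001, -0.0, -1.0]]
force: [1.1, -4.9, 5.4]
grip_width: 0.308
finger_force: 20.9
```

Run:
```python
from h import *
print(arm.read_state()['force'],red(arm.snapshot('side')))
w=arm.snapshot('wrist');print(red(w));v=arm.snapshot('side')
v=cv2.resize(v[80:180,220:380],(640,400));cv2.imwrite('pics/g3.png',np.vstack([cv2.resize(w[160:320,160:480],(640,200)),v])[:600,...,::-1])
```

```text
[ 1.12347057 -4.85496406  5.43843031] [([294, 59, 8, 8, 50], [297.4, 62.8]), ([271, 117, 3, 5, 10], [272.3, 119.2]), ([446, 241, 8, 13, 52], [449.6, 246.9])]
[([293, 254, 65, 68, 3506], [324.2, 287.9])]
```

View pics/g3.png

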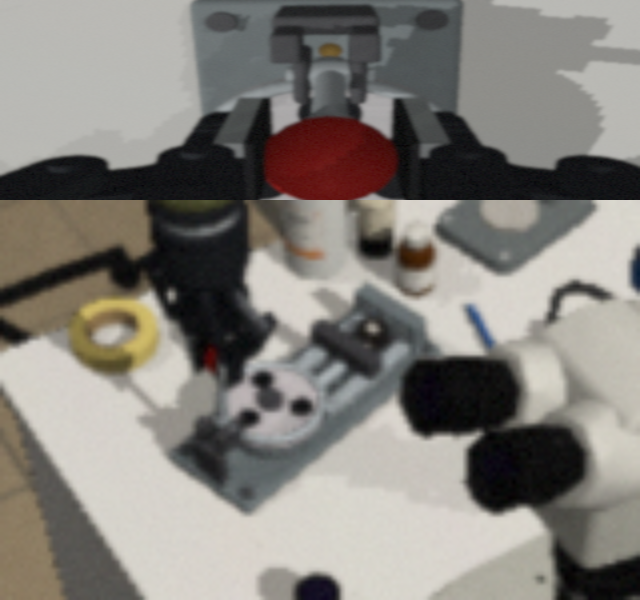

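The handle looks upright between the pads, with the ball at (324,288). I'll push a little further to confirm it is against the stop.

drive_tool:
  moves: [0.002,0,0,0,0.004,0,0,0,0.004,0,0,0,0.004,0,0,0]

```text
time: 7.2
ee_pos: [0.4708, 0.278, 0.0999]
tcp_rot: [[-0.961, -0.276, 0.002], [-0.276, 0.961, 0.001], [-0.002, 0.0, -1.0]]
force: [1.8, -4.5, 5.7]
grip_width: 0.313
finger_force: 21.0
```

drive_tool:
  moves: [0.002,0,0,0,0.004,0,0,0,0.006,0,0,0,0.006,0,0,0]

```text
time: 7.7
ee_pos: [0.4675, 0.2773, 0.0997]
tcp_rot: [[-0.961, -0.276, 0.006], [-0.276, 0.961, 0.002], [-0.006, 0.001, -1.0]]
force: [7.2, -2.3, 1.9]
grip_width: 0.309
finger_force: 20.8
```

Run:
```python
from h import *
w=arm.snapshot('wrist');print(arm.read_state()['force'],red(arm.snapshot('side')),red(w),red(arm.snapshot('scene')))
cv2.imwrite('pics/w5.png',w[...,::-1])
C=cam('wrist');S=cam('side')
print(arm.read_state()['ee_pos'],onz(C,[red(w)[0][1][0],red(w)[0][1][1]],.132))
```

```text
[ 7.60834493 -1.59622831  1.20048104] [([294, 59, 8, 8, 50], [297.4, 62.8]), ([446, 241, 8, 13, 50], [449.6, 246.9])] [([292, 256, 67, 68, 3548], [324.4, 290.0])] [([235, 1, 10, 34, 126], [240.3, 13.3]), ([234, 170, 5, 5, 14], [236.0, 171.8])]
[0.46747941 0.27725921 0.09967442] [0.47389906 0.27860402 0.132     ]
```

The stop is reached: 7 N of resistance and 3.4 mm moved of the 6 mm commanded. Now I'll crank clockwise, turning the gripper along with the wheel.

drive_tool:
  moves: [-0.001,0.01,0,0.17,-0.0035,0.0195,0,0.34,-0.0075,0.029,0,0.51,-0.0075,0.029,0,0.51,-0.0075,0.029,0,0.51]
  newtons: 25

```text
time: 8.48
ee_pos: [0.4667, 0.3073, 0.0997]
tcp_rot: [[-0.974, 0.228, 0.006], [0.228, 0.974, 0.002], [-0.005, 0.003, -1.0]]
force: [6.5, -3.0, 2.5]
grip_width: 0.311
finger_force: 24.6
```

Run:
```python
from h import *
w=arm.snapshot('wrist');s=arm.read_state();print(s['force'],s['ee_pos'],s['q'],red(w))
d=np.array(s['ee_pos'])[:2]-[.5225,.2935];print('r',np.hypot(*d),'wheel turn deg',197-np.degrees(np.arctan2(d[1],d[0]))%360)
```

```text
[ 7.7086681  -2.20082592  0.95048939] [0.46669501 0.30726186 0.09967175] [ 2.90639114e+01  2.25121464e+01  9.72638926e+01 -5.84451123e-02
  5.98855969e+01 -4.77025753e+01] [([292, 256, 67, 68, 3610], [325.0, 290.3])]
r 0.05747682961930059 wheel turn deg 30.8530907182828
```

Following well: about 0.51 rad, with the radius as expected. Continuing.

drive_tool:
  moves: [-0.001,0.01,0,0.17,-0.0035,0.0195,0,0.34,-0.0075,0.029,0,0.51,-0.013,0.037,0,0.68,-0.013,0.037,0,0.68]

```text
time: 9.15
ee_pos: [0.485, 0.3392, 0.0996]
tcp_rot: [[-0.612, 0.791, 0.0], [0.791, 0.612, -0.0], [-0.0, -0.0, -1.0]]
force: [1.5, -5.0, 6.4]
grip_width: 0.307
finger_force: 25.0
```

drive_tool:
  moves: [-0.001,0.01,0,0.17,-0.0035,0.0195,0,0.34,-0.0075,0.029,0,0.51,-0.013,0.037,0,0.68,-0.013,0.037,0,0.68]

```text
time: 9.78
ee_pos: [0.5203, 0.3525, 0.0995]
tcp_rot: [[0.022, 1.0, -0.003], [1.0, -0.022, 0.001], [0.001, -0.003, -1.0]]
force: [-1.7, -0.1, 8.2]
grip_width: 0.306
finger_force: 25.0
```

Run:
```python
from h import *
s=arm.read_state();print(s['force'],s['ee_pos'],s['q'],s['joint_vel'])
d=np.array(s['ee_pos'])[:2]-[.5225,.2935];print('r',np.hypot(*d),'wheel turn deg',197-np.degrees(np.arctan2(d[1],d[0]))%360)
```

```text
[-1.72729636 -0.11721526  8.24029475] [0.52034639 0.35249655 0.09953324] [30.16487285 27.52571721 87.96981309  0.17870828 64.62210675 31.33528956] [ 0.17692352 -0.24457592  0.45970448 -0.17606316 -0.56245166 -2.32126014]
r 0.059035843481620054 wheel turn deg 104.90940509164103
```

drive_tool:
  moves: [-0.0005,0.008,0,0.13,-0.002,0.0145,0,0.25,-0.0025,0.017,0,0.29,-0.0025,0.017,0,0.29,-0.0025,0.017,0,0.29]

```text
time: 10.4
ee_pos: [0.5362, 0.3503, 0.0994]
tcp_rot: [[0.305, 0.952, -0.004], [0.952, -0.305, 0.002], [0.001, -0.005, -1.0]]
force: [-3.6, 0.8, 8.3]
grip_width: 0.308
finger_force: 25.1
```

Run:
```python
from h import *
w=arm.snapshot('wrist');s=arm.read_state();print(s['force'],s['ee_pos'],red(w))
d=np.array(s['ee_pos'])[:2]-[.5225,.2935];print('r',np.hypot(*d),'wheel turn deg',197-np.degrees(np.arctan2(d[1],d[0]))%360)
```

```text
[-3.88072641  0.84224375  8.36986639] [0.53614881 0.35027881 0.09942765] [([293, 256, 67, 68, 3567], [325.0, 289.9])]
r 0.05839626462316742 wheel turn deg 120.51662607748182
```

drive_tool:
  moves: [0.001,0.003,0,0.05,0.001,0.006,0,0.1,0.001,0.006,0,0.1,0.001,0.006,0,0.1]

```text
time: 10.95
ee_pos: [0.542, 0.3494, 0.0994]
tcp_rot: [[0.399, 0.917, -0.005], [0.917, -0.399, 0.002], [0.0, -0.005, -1.0]]
force: [-3.7, 0.4, 8.7]
grip_width: 0.309
finger_force: 25.0
```

drive_tool:
  moves: [0,0.003,0,0.05,-0.0005,0.006,0,0.1,-0.0005,0.006,0,0.1,-0.0005,0.006,0,0.1]

```text
time: 11.45
ee_pos: [0.5439, 0.3475, 0.0993]
tcp_rot: [[0.489, 0.872, -0.011], [0.873, -0.489, 0.004], [-0.002, -0.011, -1.0]]
force: [-11.1, 3.0, 12.1]
grip_width: 0.307
finger_force: 25.4
```

Run:
```python
from h import *
w=arm.snapshot('wrist');v=arm.snapshot('side');s=arm.read_state();print(s['force'],s['ee_pos'],s['time'])
d=np.array(s['ee_pos'])[:2]-[.5225,.2935];print('r',np.hypot(*d),'wheel turn deg',197-np.degrees(np.arctan2(d[1],d[0]))%360)
cv2.imwrite('pics/c1.png',np.vstack([cv2.resize(w[80:320,160:480],(400,300)),cv2.resize(v[95:185,230:350],(400,300))])[...,::-1])
```

```text
[-10.72056764   2.71096391  11.82563937] [0.54386228 0.3475369  0.09925094] 11.55
r 0.0581062308707247 wheel turn deg 128.57025992895285
```

View pics/c1.png

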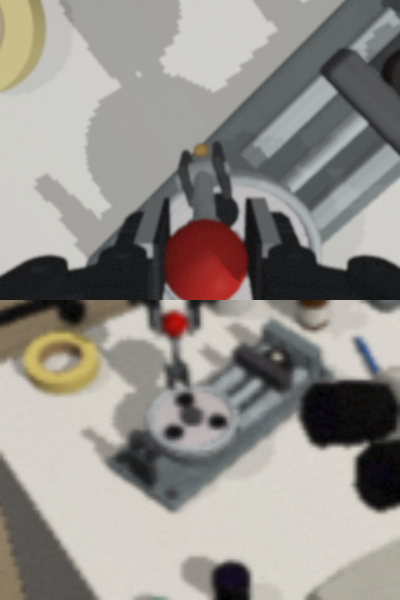

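Stop reached: the force jumped to 11 N and tracking stalled. The handle stands upright and the jaw is against the specimen. I'll relax, open and withdraw upward.

drive_tool:
  moves: [0,-0.002,-0.001,0,0,-0.004,-0.001,0,0,-0.004,-0.001,0]

```text
time: 11.92
ee_pos: [0.5438, 0.3482, 0.0995]
tcp_rot: [[0.488, 0.873, -0.005], [0.873, -0.488, 0.002], [-0.001, -0.005, -1.0]]
force: [-6.5, 3.3, 5.6]
grip_width: 0.314
finger_force: 24.9
```

drive_tool:
  moves: [0,0,0,0,0,0,0,0,0,0,0,0,0,0,0,0,0,0,0,0]
  jaw: 1.0

```text
time: 12.55
ee_pos: [0.547, 0.3469, 0.0999]
tcp_rot: [[0.488, 0.873, 0.0], [0.873, -0.488, -0.0], [0.0, 0.0, -1.0]]
force: [-0.5, -0.4, -0.0]
grip_width: 1.002
finger_force: 0.0
```

drive_tool:
  moves: [0,0,-0.02,0,0,0,-0.05,0,0,0,-0.08,0,0,0,-0.11,0,0,0,-0.11,0]

```text
time: 13.18
ee_pos: [0.5487, 0.348, 0.213]
tcp_rot: [[0.488, 0.873, 0.006], [0.873, -0.488, 0.003], [0.005, 0.003, -1.0]]
force: [-0.6, 1.0, -1.1]
grip_width: 0.998
finger_force: 0.0
```

Run:
```python
from h import *
w=arm.snapshot('wrist');v=arm.snapshot('side');s=arm.read_state();print(s['force'],s['ee_pos'],s['time'],red(w),red(v))
cv2.imwrite('pics/c2.png',np.vstack([cv2.resize(w[40:360,80:520],(400,300)),cv2.resize(v[95:185,230:350],(400,300))])[...,::-1])
```

```text
[ 0.59501089 -0.4661469  -0.10819303] [0.54664246 0.34681437 0.2096524 ] 13.275 [([301, 194, 35, 36, 999], [318.6, 211.2]), ([579, 240, 4, 6, 19], [580.8, 242.5])] [([279, 99, 6, 7, 33], [281.6, 101.7]), ([446, 241, 8, 13, 51], [449.7, 246.9])]
```

View pics/c2.png

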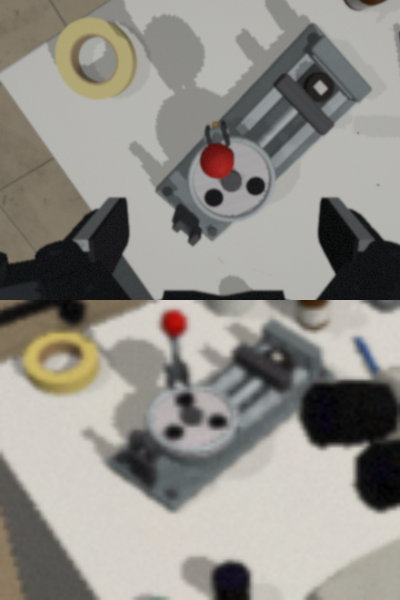

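Both views show the handle standing free and upright. The hinge is about 119° round the wheel, the jaw is at the specimen, and the gripper is clear.

```bash
python3 -c "
from workcell import arm
print(arm.close_job())"
```

```text
the job is handed in; nothing more can be done
None
```

I closed the red vise and handed the job in at about 13 s; the hand-in returned no verdict. The wheel turned about 119° to its stop, the handle stands upright and released, and I never went near the blue vise.

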